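# Stroke the turntable's touch bar to full light

## Task

Bring the scan light from dark to full with the curved touch bar on the turntable: come down gently with the fingertips on the end of the bar beside the small stud, and stroke along the middle of the bar's width, pressing lightly and without lifting off, to the end beside the large ring. Finish there with the fingertips still resting lightly on the bar: the program ends while holding it down a little. Nothing else is to be moved or picked up.

Things in the scene. Friction and masses are not known exactly. Their poses are not given: they have to be found in the camera images.
- turntable: Fixed black square scanning turntable, 330 x 330 mm, flat housing top 50 mm above its origin (centre of its underside, on the table). Its x axis points away from the robot at yaw 0. A round black disc, radius 100 mm, top at 56 mm, sits at its centre and does not turn. The grey touch bar curves round the disc on the -x side (the robot's side).
- bar_mid (a point): Middle of the touch bar's top, unpressed: 130 mm from the turntable's centre towards its -x side, 58 mm above its origin. The bar is an arc about the turntable's centre: radius 130 mm to the middle of its width, from 44 degrees on one side of this point to 44 degrees on the other; 24 mm wide, flat top 8 mm above the housing.
- touchbar (a joint): How far the bar is pressed down, in m: 0 unpressed, 0.005 at its stop. The whole bar moves straight down in one piece on springs: it begins to move at about 1.6 N and takes 0.8 N more per mm, about 5.6 N at the stop. A light press is 1 to 4 mm; it springs back up when let go. It counts as touched from 0.6 mm on.
- stud: Small plain grey round stud on the housing, 18 mm across, 10 mm high, fixed; marks the dark end of the bar, where the stroke starts. On the bar's 130 mm circle, 58 degrees from the bar's middle (32 mm past the bar's end), on either side. Origin: centre of its underside, 50 mm above the table.
- ring: Larger plain grey ring lying on the housing, 40 mm across with a 24 mm hole, 8 mm high, fixed; marks the full-light end of the bar, where the stroke finishes. On the bar's 130 mm circle, 58 degrees from the bar's middle, on the side away from the stud. Origin: centre of its underside, 50 mm above the table.
- casting: Loose whitish casting (80 x 70 mm base plate, about 58 mm high, 0.3 to 0.65 kg) standing near the middle of the disc. Leave it. Origin: centre of its underside.
- lens_cap: Loose black lens cap, 36 mm across, 26 mm high, on the near left corner of the housing (robot's view, yaw 0), its centre about 50 mm outside the bar's edge. Leave it. Origin: centre of its underside.
- ref_ball: Loose white ceramic ball on a 30 mm square aluminium foot, 37 mm high, on the near right corner of the housing. Leave it. Origin: centre of its underside.
- spray_can: Loose can, 56 mm across, 170 mm high, standing on the table to the left. Leave it. Origin: centre of its underside.
- driver: Loose screwdriver lying on the table to the right. Leave it. Origin: on its underside.
- cup: Loose blue plastic cup, about 66 mm across, 60 mm high, on the table to the left. Leave it. Origin: centre of its underside.

How it is judged:
On the way, in this order (a step that is already met when the one before it is completed fails the run):
1. the fingertips rest on the bar's end beside the stud (contact force between the fingers and touchbar above 0.3 N and value of joint touchbar above 0.0006 m and horizontal distance between the grasp point and turntable between 0.112 and 0.148 m and horizontal distance between the grasp point and stud below 0.06 m), for 0.1 s.
2. they touch the bar a quarter of the way along (contact force between the fingers and touchbar above 0.3 N and value of joint touchbar above 0.0006 m and horizontal distance between the grasp point and turntable between 0.112 and 0.148 m and horizontal distance between the grasp point and stud between 0.074 and 0.099 m), for 0.04 s.
3. they touch the bar half-way along (contact force between the fingers and touchbar above 0.3 N and value of joint touchbar above 0.0006 m and horizontal distance between the grasp point and turntable between 0.112 and 0.148 m and horizontal distance between the grasp point and stud between 0.114 and 0.138 m), for 0.04 s.
4. they touch the bar three quarters of the way along (contact force between the fingers and touchbar above 0.3 N and value of joint touchbar above 0.0006 m and horizontal distance between the grasp point and turntable between 0.112 and 0.148 m and horizontal distance between the grasp point and ring between 0.074 and 0.099 m), for 0.04 s.
5. they rest on the bar's end beside the ring (contact force between the fingers and touchbar above 0.3 N and value of joint touchbar above 0.0006 m and horizontal distance between the grasp point and turntable between 0.112 and 0.148 m and horizontal distance between the grasp point and ring below 0.06 m), for 0.1 s.
At the end, for the whole second after the job is handed in: The fingertips rest on the bar's end beside the ring (grasp point within 60 mm of the ring's centre in plan and within 18 mm of the bar's middle line), the bar is pressed down by more than 0.6 mm with 0.3 to 20 N, and no loose thing is more than 20 mm from where it stood (all of step 5 and contact force between the fingers and touchbar below 20 N and distance of each of casting, lens_cap, ref_ball, spray_can, cup, driver from where it was at the start of the episode below 0.02 m); the arm keeps its last pose, push and grip.
It fails at once if the fingertips are low over the middle stretch of the bar (less than about 25 mm above it) without pressing it: lifted off on the way, or came down elsewhere than at an end (y of the grasp point in the frame of turntable between -0.05 and 0.05 m and x of the grasp point in the frame of turntable below 0 m and horizontal distance between the grasp point and turntable between 0.095 and 0.165 m and height (world z) of the grasp point below 0.102 m and value of joint touchbar below 0.0003 m).
It fails at once if the bar is pressed hard (over 20 N) (contact force between the fingers and touchbar above 20 N).
It fails at once if a loose thing is moved, lifted or carried (more than 20 mm) (distance of any of casting, lens_cap, ref_ball, spray_can, cup, driver from where it was at the start of the episode above 0.02 m).
It also fails if it takes over 40 s, if anything falls off the work surface, if the arm or the gripper's body presses on something with over 40 N, if the wrist force passes 120 N, or if a joint passes its speed limit or range.

## Robot

A 7-joint arm with a two-finger parallel gripper is mounted at the origin on the work surface. World frame = base frame: x ahead of the robot, y to its left, z up, the work surface at z = 0. Lengths are in m, angles in rad, forces in N, time in s.
With the tool pointing down it reaches from about 0.35 to 0.9 m from the base axis. Payload 7.2 kg.
Tool frame: the origin (TCP) lies between the finger pads; the fingertips stand 22 mm ahead of it and the grasp point (between the pads) lies 3 mm ahead of it; z points along the fingers, y is the direction in which the jaws open and shut (so a half turn about z gives the same grasp; the last joint's range is limited). The gripper opens to 85 mm and grips with 20 to 120 N. Pads are 22 mm wide; open, the fingers measure 114 mm over their backs; the gripper's body (76 mm by 85 mm) begins 54 mm behind the grasp point. The pads swing forward as they close: fully open they stand 13 mm farther back than shut.
Start: joints at [1.133, 0.411, -0.013, 1.596, 0.006, 1.134, -0.082], TCP at [0.226, -0.583, 0.253] pointing down, gripper open.
Joint ranges: [-2.95, 2.95], [-0.29, 1.99], [-1.47, 1.44], [0.14, 2.54], [-1.03, 4.17], [0.13, 1.85], [-2.86, 2.86]. Speed limits (rad/s): [2.39, 2.39, 3.01, 3.01, 3.14, 3.14, 3.14].

## Interface

Orientations are given as a unit quaternion [w, x, y, z].
In Python, from bench import r gives the robot as it stands.
- The arm moves only by the shell command python3 -m creep 'ROWS'. ROWS is JSON, a list of rows, each a list of 3 entries, a list of its own where there are three numbers: the finger opening in m, from 0 to 0.0854, then the shift along the tool's x, y, z in m, then the turn, a rotation vector about the tool's x, y, z in degrees. A call has exactly 10 rows; each row is the pose to reach, as a shift and turn from the pose commanded when the call began, along the tool's axes at that moment; what a row does not reach only later rows make up. A row lasts 1/8 s, in which the tool goes at most 62.5 mm and 10.7 degrees, less where a joint would pass 70% of its speed; a pose out of reach is approached as far as the arm can. A call with a gripper value outside its range is refused whole. The fingers move at their own pace and stop on an object; the grip force is fixed at half the most. Time passes only in rows, so rows that repeat a pose let the fingers close, or fill a call up. It gives the time, the measured TCP pose, the force and the opening at its end, in the units of the state.
- r.sense(): the state, without advancing time (a new reading comes with each control period).
- r.grab_frame(name): name is "scene" or "top" or "wrist"; returns a dict with "img" (384x512x3 uint8, red, green, blue), "fx", "fy", "cx", "cy" (pixels), "position" and "orientation" of the camera in the world; the wrist camera has in their place "mount" (4x4, takes a point from camera to tool coordinates, whose origin is the TCP and whose axes are the flange's). Camera axes: x right, y down, z forward; pixel columns grow to the right and rows downward; lengths in m; the calibration is good to about 2 mm. A picture is of the moment at which its call begins: read the wrist's pose just before it. There is no depth.
- r.sign_off(): hands the job in, once; it reports no verdict.
The state is a dict: "time_s": time; "joint_positions": joint angles; "qvel": joint speeds; "joint_efforts": joint torques, N m; "position": TCP position; "tcp_rot": TCP orientation; "ft_force": force on the tool from outside, world axes, zero at the start; "torque": the same for the moment, N m; "opening": finger opening in m.
Only numpy, scipy, OpenCV 4.12 (cv2) and the standard library are available. Lean on these libraries where they do the work, as an engineer would, in place of code of your own. Each camera call takes 0.05 s, during which the arm holds its last target.

## Working session

There is one attempt and no reset: what is moved stays moved. The work goes in short steps, Python scripts to look and compute and a shell command to move; the robot and the scene stay as the last step left them, time stands still between calls to the robot, and variables do not carry over. Pictures are saved under pics/ and viewed, and the job is handed in when it is done.

```bash
mkdir -p pics; ls; python3 - <<'E'
from bench import r
import cv2,numpy as np
s=r.sense(); print(s)
for n in("scene","top","wrist"):
    f=r.grab_frame(n); cv2.imwrite(f"pics/{n}0.png",f["img"][:,:,::-1]); print(n,{k:v for k,v in f.items() if k!="img"})
E
```

```text
pics
{'time_s': 0.0, 'joint_positions': array([ 1.13282404,  0.41192051, -0.01274252,  1.59704138,  0.00558954,
        1.13430105, -0.08223109]), 'qvel': array([-0.00103963,  0.00027721, -0.0011117 , -0.00114544,  0.00187265,
        0.00061323,  0.00119669]), 'joint_efforts': array([-1.00666679e-03, -6.00629568e+01,  6.81989864e-01, -2.99407572e+01,
        1.38687398e-02,  1.05818760e-02,  6.58092631e-05]), 'position': array([ 0.22569319, -0.58233254,  0.25244112]), 'tcp_rot': array([-7.93504567e-04,  9.82955292e-01,  1.83842939e-01, -1.96407648e-04]), 'ft_force': array([-0.35915463,  0.274181  , -0.30131401]), 'torque': array([-0.02230634,  0.01583752, -0.01328543]), 'opening': 0.08540182793570837}
scene {'fx': 469.34135767877564, 'fy': 469.34135767877564, 'cx': 255.02264333353156, 'cy': 196.21301540538994, 'position': array([1.09350276, 0.59828437, 0.87480044]), 'orientation': array([-0.13980188,  0.33784599,  0.86016633, -0.35556914])}
top {'fx': 366.7199513350178, 'fy': 366.7199513350178, 'cx': 259.7069615816675, 'cy': 187.1382474741825, 'position': array([0.31169917, 0.01174256, 1.15656994]), 'orientation': array([ 0.07090434, -0.66007143,  0.74369609, -0.07870456])}
wrist {'fx': 282.24872250484236, 'fy': 282.24872250484236, 'cx': 257.06086823985413, 'cy': 186.8228113322676, 'mount': array([[-6.29366512e-04, -9.61781995e-01, -2.73815628e-01,
         6.85192080e-02],
       [ 9.99999424e-01, -8.43500028e-04,  6.64304633e-04,
        -3.57402522e-04],
       [-8.69879725e-04, -2.73815052e-01,  9.61781971e-01,
        -1.21367293e-01],
       [ 0.00000000e+00,  0.00000000e+00,  0.00000000e+00,
         1.00000000e+00]])}
```

View pics/top0.png

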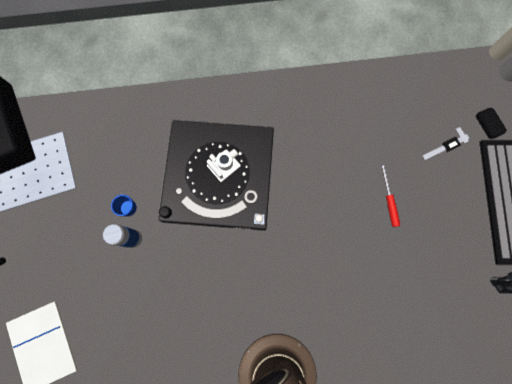

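View pics/scene0.png

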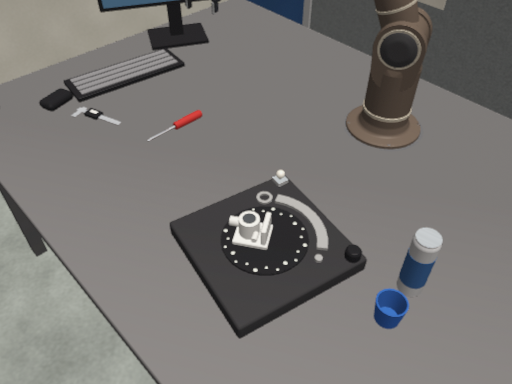

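```bash
python3 - <<'E'
import cv2
i=cv2.imread("pics/top0.png"); c=i[40:240,180:400]; cv2.imwrite("pics/top0c.png",cv2.resize(cv2.convertScaleAbs(c,alpha=1.3,beta=20),None,fx=3,fy=3,interpolation=cv2.INTER_CUBIC)[:600,:])
E
```

```text
(no output)
```

View crop.

View pics/top0c.png

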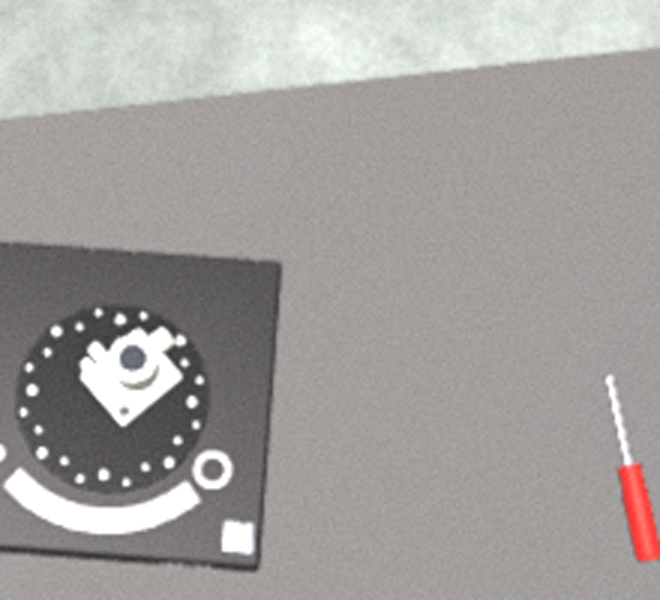

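```bash
python3 - <<'E'
import cv2
i=cv2.imread("pics/scene0.png"); c=i[150:330,160:380]; cv2.imwrite("pics/scene0c.png",cv2.resize(cv2.convertScaleAbs(c,alpha=1.3,beta=20),None,fx=3,fy=3,interpolation=cv2.INTER_CUBIC))
E
```

```text
(no output)
```

View pics/scene0c.png

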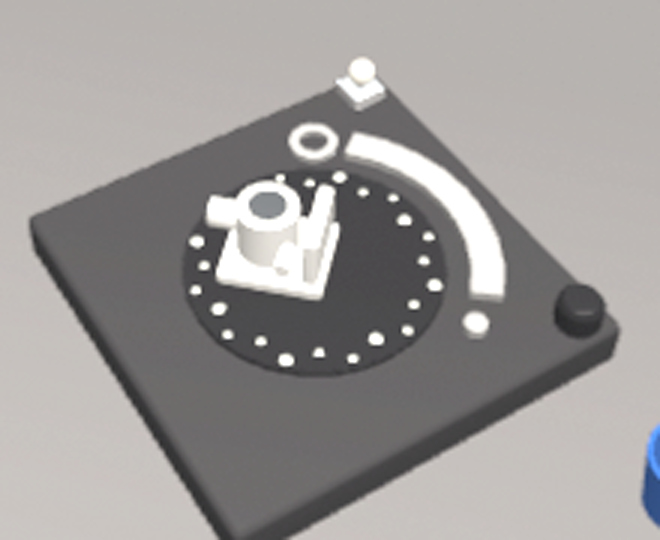

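```bash
python3 - <<'E'
import cv2
i=cv2.imread("pics/top0.png"); c=i[110:240,150:285]; cv2.imwrite("pics/top0d.png",cv2.resize(cv2.convertScaleAbs(c,alpha=1.2,beta=20),None,fx=4,fy=4,interpolation=cv2.INTER_CUBIC))
E
```

```text
(no output)
```

View pics/top0d.png

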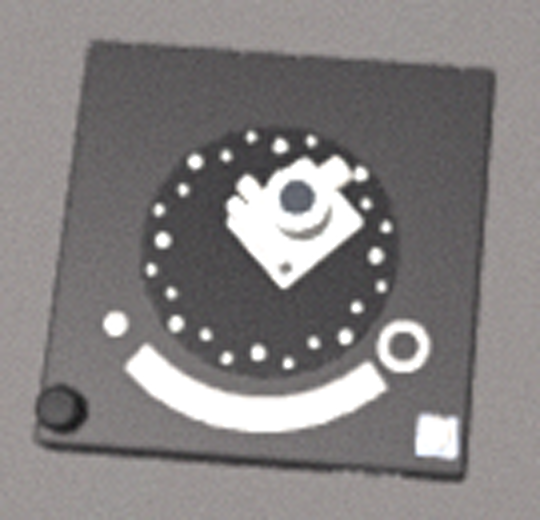

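```bash
cat > h.py <<'E'
import numpy as np,cv2
from scipy.spatial.transform import Rotation as R
from scipy.optimize import least_squares
def q2R(q): return R.from_quat([q[1],q[2],q[3],q[0]]).as_matrix()
def proj(f,P):
    p=(np.asarray(P)-f["position"])@q2R(f["orientation"])
    return np.c_[f["fx"]*p[:,0]/p[:,2]+f["cx"],f["fy"]*p[:,1]/p[:,2]+f["cy"]]
def pol(r,d,z):  # d degrees from -x, positive to +y
    a=np.radians(d); return [-r*np.cos(a),r*np.sin(a),z]
def world(p,L):
    c,s=np.cos(p[2]),np.sin(p[2]); L=np.asarray(L,float)
    return np.c_[p[0]+c*L[:,0]-s*L[:,1],p[1]+s*L[:,0]+c*L[:,1],L[:,2]]
E
python3 - <<'E'
from h import *
from bench import r
ft,fs=r.grab_frame("top"),r.grab_frame("scene")
L=dict(stud=pol(.13,58,.06),ring=pol(.13,-58,.058),sli=pol(.118,44,.058),slo=pol(.142,44,.058),ri=pol(.118,-44,.058),ro=pol(.142,-44,.058),
 mi=pol(.118,0,.058),mo=pol(.142,0,.058),fl=[.165,.165,.05],fr=[.165,-.165,.05],nl=[-.165,.165,.05],nr=[-.165,-.165,.05])
T=dict(stud=(116,322),ring=(404,347),sli=(146,345),slo=(127,366),ri=(369,361),ro=(386,386),fl=(92,42),fr=(494,71),nr=(464,468))
S=dict(stud=(477,321),ring=(315,141),sli=(471,294),slo=(504,297),ri=(347,152),ro=(357,134),fr=(32,220),nl=(617,328),fl=(236,538))
T={k:np.array(v)/4+[150,110] for k,v in T.items()};S={k:np.array(v)/3+[160,150] for k,v in S.items()}
def res(p,use):
    o=[]
    for f,D in use: o.append(proj(f,world(p,[L[k] for k in D]))-np.array(list(D.values())))
    return np.concatenate(o)
for n,use in(("top",[(ft,T)]),("scene",[(fs,S)]),("both",[(ft,T),(fs,S)])):
    s=least_squares(lambda p:res(p,use).ravel(),[.5,.1,0],loss="soft_l1"); print(n,s.x,np.round(res(s.x,use),1).tolist())
p=s.x; np.save("tt.npy",p)
for k in("stud","ring"): print(k,world(p,[L[k]]))
E
```

```text
top [ 0.61120665  0.10970199 -0.19749998] [[0.0, 0.0], [-0.0, -0.5], [1.2, 0.3], [-0.2, 0.2], [-1.0, 0.4], [-0.2, 0.2], [-1.1, -1.6], [0.7, -1.3], [0.5, 2.4]]
scene [ 0.61204882  0.1136519  -0.20064713] [[0.1, 0.6], [-0.2, -0.2], [0.1, -1.5], [-0.1, -0.7], [0.9, 0.7], [-0.3, -0.0], [-2.4, -1.6], [3.3, -0.1], [-0.3, 1.4]]
both [ 0.61139809  0.11195755 -0.19907753] [[-0.7, 0.0], [-0.8, -0.5], [0.4, 0.2], [-0.9, 0.1], [-1.8, 0.5], [-1.0, 0.3], [-1.7, -1.7], [0.1, -1.2], [-0.3, 2.5], [-0.3, -0.1], [-0.6, -0.7], [-0.3, -2.2], [-0.5, -1.3], [0.5, 0.2], [-0.7, -0.5], [-2.6, -2.0], [2.9, -0.9], [-0.5, 0.6]]
stud [[0.56567206 0.23365032 0.06      ]]
ring [[0.52206632 0.01751267 0.058     ]]
```

```bash
cat >> h.py <<'E'
def plan(s,p,goalT,yawT=0.0):
    """goalT in turntable frame: tool shift and turn (deg, tool axes), tool x along turntable x rotated yawT deg"""
    Rt=q2R(s["tcp_rot"]); g=world(p,[goalT])[0]
    y=p[2]+np.radians(yawT)
    Rg=np.array([[np.cos(y),np.sin(y),0],[np.sin(y),-np.cos(y),0],[0,0,-1]])
    return Rt.T@(g-s["position"])*1000, np.degrees(R.from_matrix(Rt.T@Rg).as_rotvec())
E
python3 - <<'E'
from h import *
from bench import r
s=r.sense();p=np.load("tt.npy")
for z in(.25,.15): print(plan(s,p,pol(.13,38,z)))
print(s["time_s"],q2R(s["tcp_rot"]))
E
```

```text
(array([ 567.34799531, -630.82580242,    3.34213166]), array([-4.14095134e-02,  1.45727914e-02,  3.25941087e+01]))
(array([ 567.35207106, -630.75032329,  103.34210309]), array([-4.14095134e-02,  1.45727914e-02,  3.25941087e+01]))
0.25 [[ 9.32400724e-01  3.61426054e-01 -3.10803667e-04]
 [ 3.61426185e-01 -9.32400471e-01  6.89037060e-04]
 [-4.07575391e-05 -7.54791238e-04 -9.99999714e-01]]
```

```bash
python3 -m creep '[[0.04,[15,-17,0],[0,0,0]],[0,[50,-55,0],[0,0,2]],[0,[95,-105,0],[0,0,6]],[0,[140,-155,0],[0,0,10]],[0,[185,-205,0],[0,0,14]],[0,[230,-255,0],[0,0,18]],[0,[275,-305,0],[0,0,22]],[0,[320,-355,0],[0,0,26]],[0,[360,-400,0],[0,0,30]],[0,[380,-425,0],[0,0,32.6]]]'
```

```text
time_s: 1.5
position: [0.4483, 0.0033, 0.2536]
tcp_rot: [0.0, 0.995, -0.101, 0.001]
ft_force: [0.5, 0.4, -0.4]
opening: -0.0001
```

I typed those shifts in mm, but the interface takes metres. The per-row speed cap limited the effect, and the arm is on the intended line. I'll use metres from here and re-plan from the measured pose.

```bash
python3 - <<'E'
from h import *
from bench import r
s=r.sense();p=np.load("tt.npy")
for z in(.25,.15): print(np.round(plan(s,p,pol(.13,38,z))[0]/1000,4), plan(s,p,pol(.13,38,z))[1])
print(s["time_s"],s["position"],s["qvel"].round(3),s["joint_positions"].round(2))
E
```

```text
[ 0.0354 -0.2189  0.0037] [ 0.00724361 -0.06373009 -0.14044467]
[ 0.0353 -0.2189  0.1037] [ 0.00724361 -0.06373009 -0.14044467]
1.5 [0.44831829 0.00328063 0.25364491] [-0.748  0.321 -0.409 -0.33   0.203  0.058 -1.59 ] [ 0.29  0.14 -0.45  1.98  0.07  1.04 -1.96]
```

```bash
python3 -m creep '[[0,[0.007,-0.04,0],[0,0,0]],[0,[0.014,-0.08,0],[0,0,0]],[0,[0.02,-0.12,0],[0,0,0]],[0,[0.026,-0.15,0],[0,0,0]],[0,[0.03,-0.175,0.005],[0,0,0]],[0,[0.033,-0.19,0.015],[0,0,0]],[0,[0.034,-0.2,0.03],[0,0,0]],[0,[0.034,-0.205,0.045],[0,0,0]],[0,[0.034,-0.205,0.06],[0,0,0]],[0,[0.034,-0.205,0.06],[0,0,0]]]'; python3 - <<'E'
from h import *
from bench import r
s=r.sense();p=np.load("tt.npy")
print(plan(s,p,pol(.13,38,.1)),s["ft_force"],s["qvel"].round(3),s["joint_positions"].round(2))
import cv2
for n in("scene","top","wrist"):
    f=r.grab_frame(n); cv2.imwrite(f"pics/{n}1.png",f["img"][:,:,::-1])
    if n=="scene": cv2.imwrite("pics/scene1c.png",cv2.resize(f["img"][120:320,180:400,::-1],None,fx=3,fy=3,interpolation=cv2.INTER_CUBIC))
    if n=="wrist": cv2.imwrite("pics/wrist1b.png",cv2.resize(f["img"][:,:,::-1],None,fx=1.5,fy=1.5))
E
```

```text
time_s: 2.75
position: [0.5209, 0.1946, 0.1917]
tcp_rot: [0.001, 0.995, -0.1, -0.001]
ft_force: [0.7, 0.4, 0.8]
opening: -0.0001
(array([  2.76369785, -17.09702827,  91.64586184]), array([ 0.10623637,  0.13080076, -0.04078995])) [0.74664247 0.42589802 0.80556601] [ 0.005 -0.022 -0.007 -0.029 -0.007  0.017  0.006] [-0.05  0.41 -0.51  1.81  0.24  0.99 -2.43]
```

View pics/scene1c.png

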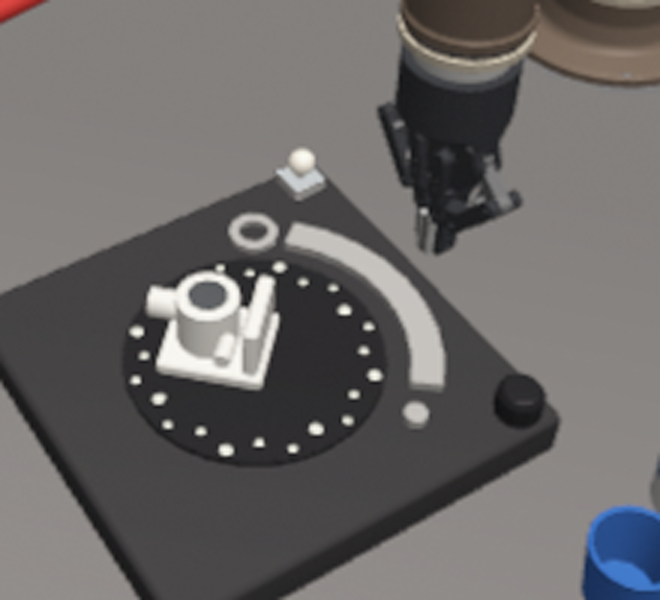

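View pics/wrist1b.png

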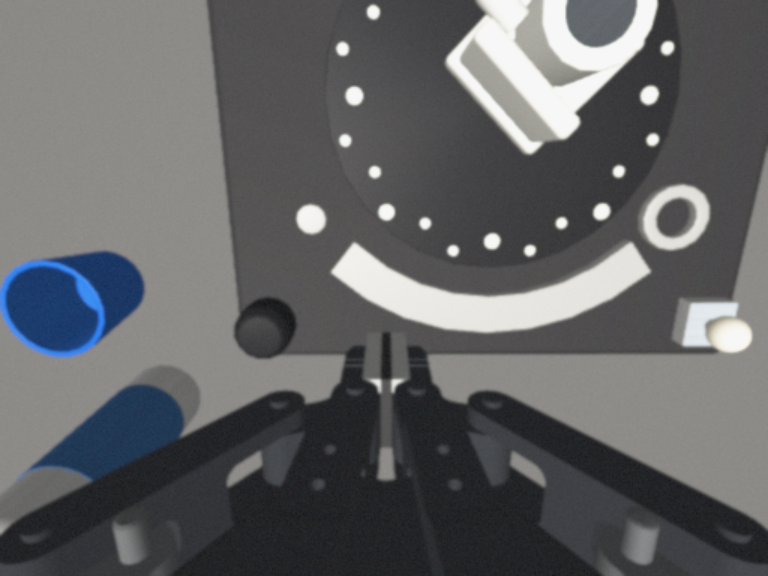

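```bash
python3 - <<'E'
from h import *
from bench import r
s=r.sense(); f=r.grab_frame("wrist"); p=np.load("tt.npy")
Tt=np.eye(4);Tt[:3,:3]=q2R(s["tcp_rot"]);Tt[:3,3]=s["position"]; M=Tt@f["mount"]
g=dict(f);g["position"]=M[:3,3];q=R.from_matrix(M[:3,:3]).as_quat();g["orientation"]=[q[3],*q[:3]]
L=[pol(.13,58,.06),pol(.13,-58,.058),pol(.118,44,.058),pol(.142,44,.058),pol(.118,-44,.058),pol(.142,-44,.058)]
D=np.array([(311,218),(676,216),(354,244),(332,271),(632,243),(650,270)])/1.5
print((proj(g,world(p,L))-D).round(1).tolist())
x=least_squares(lambda p:(proj(g,world(p,L))-D).ravel(),p).x; print(p,x,(proj(g,world(x,L))-D).round(1).tolist())
n=(p+x)/2; np.save("tt.npy",n)
print(plan(s,n,pol(.13,38,.1)),s["position"])
E
```

```text
[[-1.8, -0.2], [-2.1, 0.5], [1.4, -0.5], [-1.3, -0.4], [-6.6, -0.1], [-3.6, -0.1]]
[ 0.61139809  0.11195755 -0.19907753] [ 0.61104292  0.11016699 -0.19554001] [[0.5, 0.2], [0.2, 0.0], [3.7, -0.2], [1.0, -0.1], [-4.2, -0.4], [-1.2, -0.4]]
(array([  1.48258652, -14.80486412,  93.69058787]), array([-0.00847832, -0.03540048, -0.13776745])) [0.52200653 0.19540843 0.19368745]
```

```bash
python3 -m creep '[[0,[0,-0.003,0.005],[0,0,0]],[0,[0,-0.006,0.015],[0,0,0]],[0,[0,-0.009,0.03],[0,0,0]],[0,[0,-0.012,0.045],[0,0,0]],[0,[0,-0.013,0.06],[0,0,0]],[0,[0,-0.013,0.072],[0,0,0]],[0,[0,-0.013,0.08],[0,0,0]],[0,[0,-0.013,0.086],[0,0,0]],[0,[0,-0.013,0.09],[0,0,0]],[0,[0,-0.013,0.09],[0,0,0]]]'; python3 - <<'E'
from h import *
from bench import r
p=np.load("tt.npy")
import cv2
for i in range(4):
    s=r.sense(); print(plan(s,p,pol(.13,37,.08)),s["position"],s["ft_force"],s["time_s"])
    f=r.grab_frame(("scene","wrist","scene","top")[i])
    if i==0: cv2.imwrite("pics/scene2c.png",cv2.resize(f["img"][120:320,200:400,::-1],None,fx=3,fy=3,interpolation=cv2.INTER_CUBIC))
    if i==1: cv2.imwrite("pics/wrist2b.png",cv2.resize(f["img"][:,:,::-1],None,fx=1.5,fy=1.5))
E
```

```text
time_s: 4.2
position: [0.5243, 0.2084, 0.1032]
tcp_rot: [0.0, 0.995, -0.099, -0.0]
ft_force: [1.0, 0.4, 0.2]
opening: -0.0001
(array([ 0.50550435,  0.21572517, 23.24061019]), array([ 0.00343583,  0.00041255, -0.10577375])) [0.52429656 0.20844552 0.1032406 ] [1.0151685  0.41479911 0.19261664] 4.2
(array([ 0.39888433,  0.30627307, 23.48257245]), array([-0.00787571, -0.01768481, -0.10744792])) [0.52441082 0.20851013 0.10348249] [-0.12233903  0.08412112  0.20988713] 4.25
(array([ 0.31582745,  0.35729762, 23.59074895]), array([-0.01536945, -0.02688062, -0.10989369])) [0.52449799 0.20854143 0.10359069] [-0.61059517 -0.7957319  -0.135527  ] 4.3
(array([ 0.27968633,  0.35458981, 23.63265412]), array([-0.01779879, -0.03242473, -0.11232738])) [0.52453044 0.20853109 0.1036326 ] [ 0.30816009 -0.50764071 -0.99750799] 4.35
```

View pics/scene2c.png

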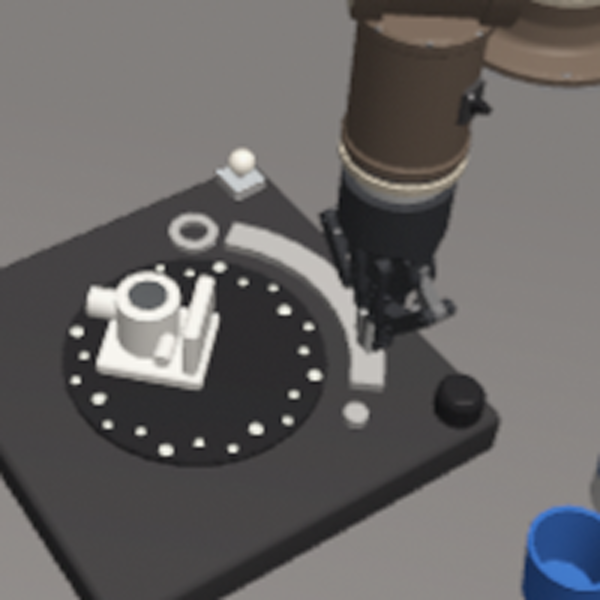

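View pics/wrist2b.png

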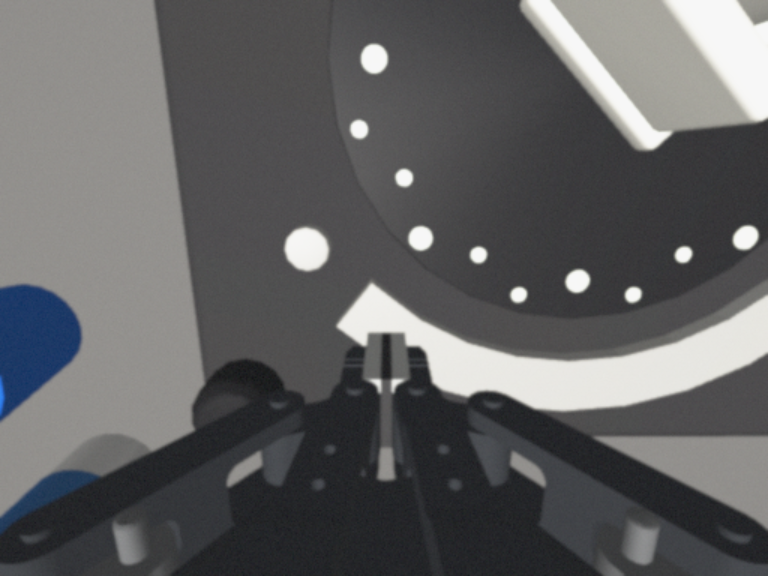

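```bash
python3 -m creep '[[0,[0,0,0.004],[0,0,0]],[0,[0,0,0.01],[0,0,0]],[0,[0,0,0.015],[0,0,0]],[0,[0,0,0.018],[0,0,0]],[0,[0,0,0.02],[0,0,0]],[0,[0,0,0.0215],[0,0,0]],[0,[0,0,0.0225],[0,0,0]],[0,[0,0,0.0235],[0,0,0]],[0,[0,0,0.0245],[0,0,0]],[0,[0,0,0.0245],[0,0,0]]]'; cat > chk.py <<'E'
from h import *
from bench import r
import sys
p=np.load("tt.npy"); F=[];P=[]
for i in range(int(sys.argv[1])):
    f=r.grab_frame("scene"); s=r.sense(); F.append(s["ft_force"]);P.append(s["position"])
c,sn=np.cos(p[2]),np.sin(p[2]); d=P[-1]-[p[0],p[1],0]; x,y=c*d[0]+sn*d[1],-sn*d[0]+c*d[1]
print("F",np.mean(F,0).round(2),"sd",np.std(F,0).round(2),"z",np.array(P)[[0,-1],2].round(4),"r",np.hypot(x,y).round(4),"ang",np.degrees(np.arctan2(y,-x)).round(2),"xy",x.round(4),y.round(4),s["time_s"])
import cv2
cv2.imwrite(f"pics/s{s['time_s']:.2f}.png",cv2.resize(f["img"][120:320,200:400,::-1],None,fx=3,fy=3,interpolation=cv2.INTER_CUBIC))
E
python3 chk.py 8
```

```text
time_s: 5.65
position: [0.5244, 0.2085, 0.0789]
tcp_rot: [-0.0, 0.995, -0.099, 0.0]
ft_force: [0.3, 0.3, 2.5]
opening: -0.0001
F [-0.41 -0.08  2.53] sd [0.41 0.3  0.64] z [0.0789 0.0789] r 0.1305 ang 36.98 xy -0.1043 0.0785 6.05
```

```bash
cat > arc.py <<'E'
from h import *
import sys
x0,y0,a,b=map(float,sys.argv[1:])
for t in np.linspace(a,b,11)[1:]:
    q=pol(.130,t,0); print(round(t,1),round(q[0]-x0,4),round(-(q[1]-y0),4))
E
python3 arc.py -.1043 .0785 37 12
```

```text
34.5 -0.0028 0.0049
32.0 -0.0059 0.0096
29.5 -0.0088 0.0145
27.0 -0.0115 0.0195
24.5 -0.014 0.0246
22.0 -0.0162 0.0298
19.5 -0.0182 0.0351
17.0 -0.02 0.0405
14.5 -0.0216 0.046
12.0 -0.0229 0.0515
```

```bash
python3 -m creep '[[0,[0,0,0.0006],[0,0,0]],[0,[0,0,0.0012],[0,0,0]],[0,[0,0,0.0013],[0,0,0]],[0,[0,0,0.0013],[0,0,0]],[0,[0,0,0.0013],[0,0,0]],[0,[0,0,0.0013],[0,0,0]],[0,[0,0,0.0013],[0,0,0]],[0,[0,0,0.0013],[0,0,0]],[0,[0,0,0.0013],[0,0,0]],[0,[0,0,0.0013],[0,0,0]]]'; python3 chk.py 8
```

```text
time_s: 7.3
position: [0.5243, 0.2085, 0.0775]
tcp_rot: [-0.0, 0.995, -0.099, 0.0]
ft_force: [-0.6, -0.6, 3.1]
opening: -0.0003
F [ 0.06 -0.15  3.79] sd [0.42 0.26 0.59] z [0.0775 0.0775] r 0.1306 ang 36.98 xy -0.1043 0.0785 7.7
```

Force is 3.8 N, about 2.6 mm of press, which matches the spring model. Next I'll stroke the first third.

```bash
python3 -m creep '[[0,[-0.003,0.005,0],[0,0,0]],[0,[-0.006,0.0095,0],[0,0,0]],[0,[-0.009,0.0145,0],[0,0,0]],[0,[-0.0115,0.0195,0],[0,0,0]],[0,[-0.014,0.0245,0],[0,0,0]],[0,[-0.016,0.03,0],[0,0,0]],[0,[-0.018,0.035,0],[0,0,0]],[0,[-0.02,0.0405,0],[0,0,0]],[0,[-0.0215,0.046,0],[0,0,0]],[0,[-0.023,0.0515,0],[0,0,0]]]'; python3 chk.py 6; python3 arc.py -.1273 .027 12 -13
```

```text
time_s: 8.95
position: [0.4913, 0.1622, 0.0774]
tcp_rot: [0.0, 0.995, -0.099, -0.0]
ft_force: [1.5, 2.8, 2.5]
opening: 0.0001
F [-0.08 -0.47  4.19] sd [0.69 0.92 0.4 ] z [0.0773 0.0772] r 0.1303 ang 11.47 xy -0.1277 0.0259 9.25
9.5 -0.0009 0.0055
7.0 -0.0017 0.0112
4.5 -0.0023 0.0168
2.0 -0.0026 0.0225
-0.5 -0.0027 0.0281
-3.0 -0.0025 0.0338
-5.5 -0.0021 0.0395
-8.0 -0.0014 0.0451
-10.5 -0.0005 0.0507
-13.0 0.0006 0.0562
```

```bash
python3 -m creep '[[0,[-0.001,0.005,-0.0002],[0,0,0]],[0,[-0.0015,0.0105,-0.0003],[0,0,0]],[0,[-0.002,0.016,-0.0003],[0,0,0]],[0,[-0.0023,0.0215,-0.0003],[0,0,0]],[0,[-0.0023,0.027,-0.0003],[0,0,0]],[0,[-0.0021,0.033,-0.0003],[0,0,0]],[0,[-0.0017,0.0385,-0.0003],[0,0,0]],[0,[-0.001,0.044,-0.0003],[0,0,0]],[0,[0,0.0495,-0.0003],[0,0,0]],[0,[0.001,0.055,-0.0003],[0,0,0]]]'; python3 chk.py 6
```

```text
time_s: 10.5
position: [0.4816, 0.108, 0.0778]
tcp_rot: [0.0, 0.995, -0.099, -0.0]
ft_force: [-0.2, 2.8, 3.0]
opening: -0.0003
F [ 0.24 -1.39  3.63] sd [0.5  1.96 0.55] z [0.0777 0.0776] r 0.1297 ang -12.92 xy -0.1264 -0.029 10.8
```

```bash
python3 arc.py -.1264 -.029 -12.9 -37.4
```

```text
-15.4 0.001 0.0054
-17.8 0.0026 0.0107
-20.2 0.0044 0.016
-22.7 0.0065 0.0212
-25.2 0.0087 0.0262
-27.6 0.0112 0.0312
-30.1 0.0139 0.0361
-32.5 0.0168 0.0408
-35.0 0.0198 0.0455
-37.4 0.0231 0.05
```

```bash
ls pics; python3 - <<'E'
E
```

```text
s10.80.png
s6.05.png
s7.70.png
s9.25.png
scene0.png
scene0c.png
scene1.png
scene1c.png
scene2c.png
top0.png
top0c.png
top0d.png
top1.png
wrist0.png
wrist1.png
wrist1b.png
wrist2b.png
```

View pics/s10.80.png

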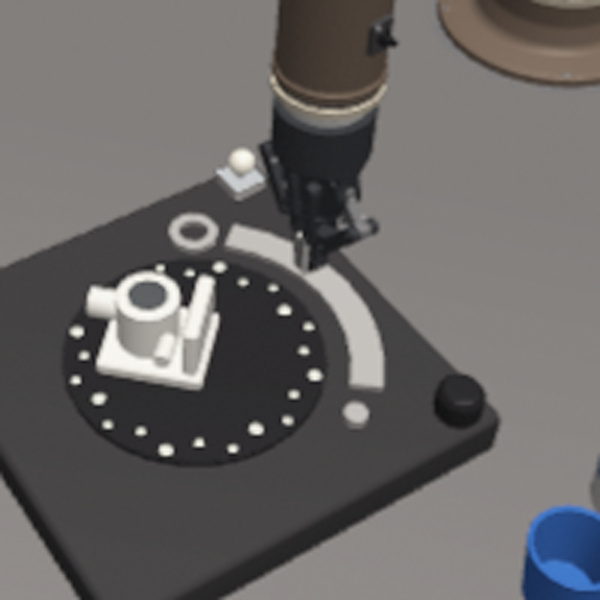

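Fingertips are on the middle of the bar at about pixel (312, 265), and nothing is disturbed. Now the last third, ending at about −37°.

```bash
python3 -m creep '[[0,[0.001,0.0055,0],[0,0,0]],[0,[0.0025,0.0105,0],[0,0,0]],[0,[0.0045,0.016,0],[0,0,0]],[0,[0.0065,0.021,0],[0,0,0]],[0,[0.0085,0.026,0],[0,0,0]],[0,[0.011,0.031,0],[0,0,0]],[0,[0.014,0.036,0],[0,0,0]],[0,[0.017,0.041,0],[0,0,0]],[0,[0.02,0.0455,0],[0,0,0]],[0,[0.023,0.05,0],[0,0,0]]]'; python3 chk.py 6; ls -t pics|head -1
```

```text
time_s: 12.05
position: [0.4944, 0.0545, 0.0777]
tcp_rot: [0.0, 0.995, -0.099, -0.0]
ft_force: [-0.6, 2.2, 2.9]
opening: 0.0001
F [ 0.84 -1.34  3.58] sd [0.58 1.52 0.43] z [0.0777 0.0779] r 0.1298 ang -37.38 xy -0.1032 -0.0788 12.35
s12.35.png
```

```bash
python3 - <<'E'
from bench import r
import cv2
f=r.grab_frame("wrist"); cv2.imwrite("pics/wrist3.png",cv2.resize(f["img"][:,:,::-1],None,fx=1.5,fy=1.5))
E
python3 chk.py 6
```

```text
F [ 0.95 -2.51  3.5 ] sd [0.23 0.62 0.23] z [0.0778 0.0778] r 0.1298 ang -37.03 xy -0.1036 -0.0781 12.7
```

View pics/wrist3.png

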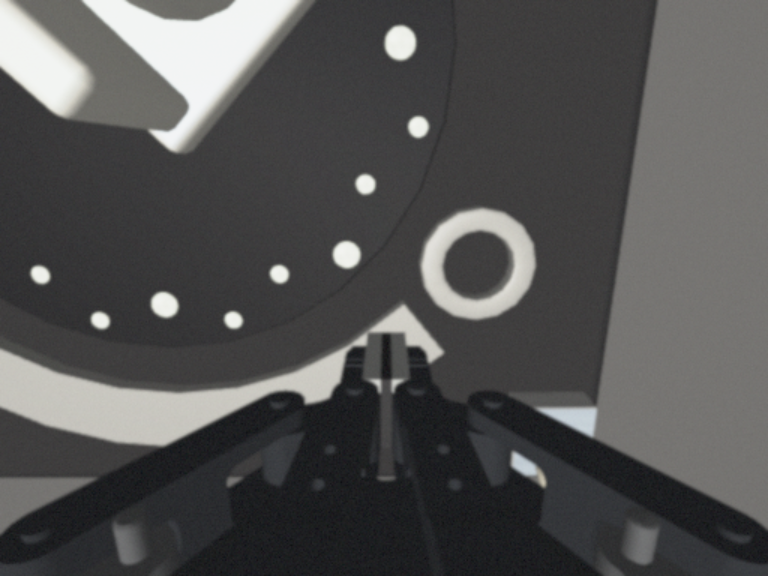

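View pics/s12.35.png

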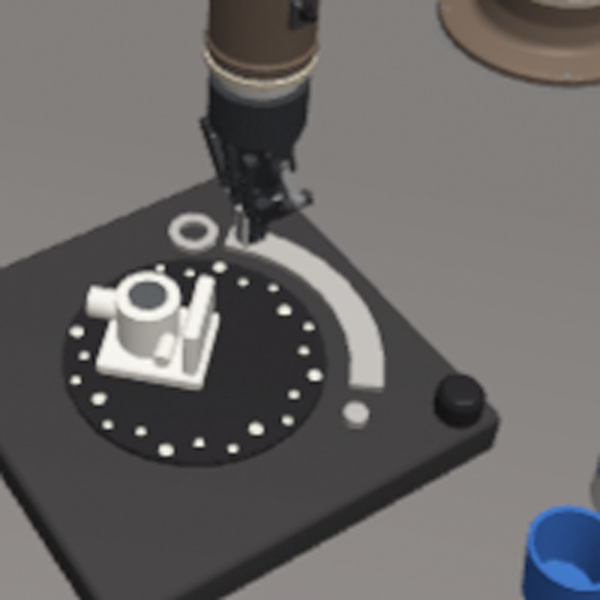

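```bash
python3 - <<'E'
from bench import r
import cv2
f=r.grab_frame("top"); cv2.imwrite("pics/top3.png",cv2.resize(f["img"][110:260,100:285,::-1],None,fx=4,fy=4,interpolation=cv2.INTER_CUBIC))
E
python3 chk.py 2
```

```text
F [ 0.97 -2.29  3.09] sd [0.11 0.11 0.63] z [0.0778 0.0778] r 0.1298 ang -37.02 xy -0.1036 -0.0781 12.85
```

View pics/top3.png

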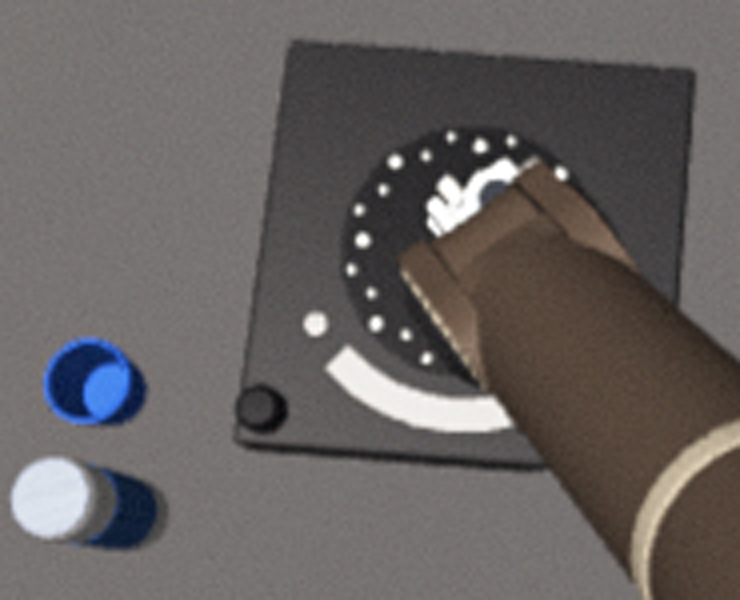

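The cap, casting, can and cup stand where they did at the start. The tips rest on the ring end at about 3.5 N and the pose is stable, so I'm handing in.

```bash
python3 -c "
from bench import r
print(r.sign_off())"
```

```text
the job is handed in; nothing more can be done
None
```

I stroked the touch bar from the stud end (+37° from its middle) to the ring end (−37°) with closed fingertips, without lifting off, and handed the job in with them still holding it down. The interface gives no verdict, so success is judged from my own readings.

**Last checks**
- **Position:** the grasp point was at radius 0.130 m and −37.0°, which puts it about 47 mm from the ring's centre and close to the bar's middle line.
- **Press:** about 3.1–3.5 N vertically, which is roughly 2.2 mm of press. The pose was stable, and the whole run took about 13 s. At the pauses during the stroke the vertical force was 3.6–4.2 N. The bar's own travel can't be read, so press depth comes from tool height and force.
- **Loose things:** the lens cap, casting, spray can and cup showed no visible movement in the last pictures. Only part of the ref ball's foot showed, under the gripper, and the screwdriver was not in the cropped view. The arm went nowhere near the screwdriver.

**What failed or disagreed**
- **Units mistake:** I typed the shifts of the first travel move in millimetres instead of metres. The per-row speed limit kept the tool on the intended line, high and clear of everything. I re-planned from the measured pose and used metres after that.
- **Camera fits:** the turntable positions found from the three cameras differed by up to about 4 mm. I used a compromise between them, well inside the ±18 mm allowed.
- **Sideways force:** about 2.3–2.5 N remained at the end. I think it is friction left over from the stroke, but I did not confirm that.

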